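# Fetch the cap from behind the bottles

## Robot

A 7-joint arm with a two-finger parallel gripper is mounted at the origin on a cart in front of the work surface, level with it; the furniture and walls round the work are solid. World frame = base frame: x ahead of the robot, y to its left, z up, the work surface at z = 0. Lengths are in m, angles in rad, forces in N, time in s.
With the tool pointing down it reaches from about 0.425 to 0.825 m from the base axis. Payload 3.6 kg.
Tool frame: the origin (TCP) lies at the centre of the arm's flange, where the gripper is bolted on; the fingertips stand 186 mm ahead of it and the grasp point (between the pads) lies 167 mm ahead of it (pinch_z is the x of the grasp point in the tool frame, in m); x points along the fingers, y is the direction in which the jaws open and shut, and the axes are right-handed (so a half turn about x gives the same grasp; the last joint's range is limited). The gripper opens to 93 mm and grips with 3 to 60 N. Pads are 15 mm wide; open, the fingers measure 128 mm over their backs; the gripper's body (75 mm by 188 mm) begins 65 mm behind the grasp point.
Start: joints at [-0.026, 0.615, -0.013, 1.423, 0.008, 1.103, -0.04], TCP at [0.65, 0, 0.405] pointing down, gripper open.
Joint ranges: [-3.12, 3.12], [-0.3, 2.06], [-1.34, 1.32], [0.26, 2.42], [-1.36, 4.5], [0.01, 1.98], [-2.84, 2.84]. Speed limits (rad/s): [2.79, 2.79, 3.14, 3.14, 3.14, 3.14, 3.14].

## Interface

Orientations are given as a 3x3 rotation matrix whose columns are the frame's x, y, z axes.
In Python, from rig import * gives the robot as it stands. The module is installed in compiled form; this text tells all that it offers.
- The arm moves only by the tool carry_out, never from a script. Its argument "deltas" is a list of rows, each an object of numbers: "wx", "wy", "wz": the turn, a rotation vector about the world's x, y, z in rad; "tx", "ty", "tz": the shift along the world's x, y, z in m; "fingers": the opening, from 0 (shut) to 1 (fully open). A call has 1 to 12 rows; each row is the pose to reach, as a shift and turn from the pose measured when the call began; what a row does not reach only later rows make up. A row lasts 1/8 s, in which the tool goes at most 62.5 mm and 10.7 degrees, less where a joint would pass 70% of its speed; a pose out of reach is approached as far as the arm can. A call with a gripper value outside its range is refused whole. The fingers move at their own pace and stop on an object; the grip force is fixed at half the most. Time passes only in rows, so rows that repeat a pose let the fingers close. It gives the time, the measured TCP pose, the force and the opening at its end, in the units of the state.
- get_obs(): the state, without advancing time (a new reading comes with each control period).
- capture(name): name is "scene" or "side" or "wrist"; returns a dict with "color" (420x560x3 uint8, red, green, blue), "depth" (420x560 float32, m along the optical axis (not along the pixel's ray), 0 where there is no reading), "K" (3x3 intrinsics, pixels), "rvec" (rotation vector, rad) and "tvec" (3), from world to camera coordinates, as OpenCV has them. Camera axes: x right, y down, z forward; pixel columns grow to the right and rows downward; lengths in m; the calibration is good to about 2 mm. A picture is of the moment at which its call begins.
- finish_job(): hands the job in, once; it reports no verdict.
The state is a dict: "clock": time; "joint_pos": joint angles; "qd": joint speeds; "effort": joint torques, N m; "eef_pos": TCP position; "ee_rot": TCP orientation; "contact_force": force on the tool from outside, world axes, zero at the start; "wrist_torque": the same for the moment, N m; "width": finger opening in m.
Only numpy, scipy, OpenCV 4.12 (cv2) and the standard library are available. Lean on these libraries where they do the work, as an engineer would, in place of code of your own. Each camera call takes 0.05 s, during which the arm holds its last target.

## Task

The blue screw cap in the grey storage tray lies behind two bottles: first move both bottles out and stand them on the green mat, then, while both stand there, take the cap and lay it flat in the middle of the white dish. After that put each bottle back in the tray, upright and centred on the plate of its cap's colour (red on red, white on white). Never tip the bottles over, and leave the beaker and the vial near the dish where they stand.

Things in the scene. Friction and masses are not known exactly. Their poses are not given: they have to be found in the camera images.
- red_bottle_mid (a point): Square white plastic bottle with a round red screw cap, 64 x 64 mm, 137 mm high, 0.24 to 0.48 kg, loose. Body up to 105 mm above the underside; cap 40 mm across from 117 to 137 mm; it is fixed on the bottle and strong enough to lift by. The point is the bottle's centre, 68.5 mm above its underside; z up, x and y square to its faces. Starts on the red plate in the tray.
- white_bottle_mid (a point): Smaller square white plastic bottle with a round white screw cap, 54 x 54 mm, 103 mm high, 0.08 to 0.17 kg, loose. Body up to 85 mm above the underside; cap 35 mm across from 85 to 103 mm; it is fixed on the bottle and strong enough to lift by. The point is the bottle's centre, 51.5 mm above its underside; z up, x and y square to its faces. Starts on the white plate in the tray.
- blue_cap_mid (a point): Blue round screw cap, solid, 38 mm in diameter, 18 mm high, 20 g, loose, lying flat on the bare floor of the tray behind the bottles. This point is its centre, 9 mm above its underside; z is its axis.
- tray: Dark grey storage tray, fixed, 170 mm (its x) by 234 mm (its y). Origin on the worktop, mid-width, 75 mm behind the front lip's outer face; x to the back, y left. Floor top 4 mm above the worktop; front lip 12 mm high, sides 16, back wall 40 with inner face at x = 90 mm. Plates centred at x = -22, y = +50 and -50 mm (either way round); cap at x = 38 to 46, y = -30 to 30 mm. Left, middle or right.
- red_plate: Red square plate 76 x 76 x 2 mm, fixed on the tray's floor, home of the red-capped bottle, which hides most of it at the start. Origin at the centre of its underside, 4 mm above the worktop; its upper face is 6 mm above the worktop. Axes parallel to the tray's.
- white_plate: White square plate 76 x 76 x 2 mm, fixed on the tray's floor, home of the white-capped bottle, which hides most of it at the start. Origin at the centre of its underside, 4 mm above the worktop; its upper face is 6 mm above the worktop. Axes parallel to the tray's.
- mat: Green rectangular mat, 240 mm along its x, 130 mm along its y, 3 mm thick, fixed on the worktop: the side area where both bottles stand meanwhile (there is room for them 110 mm apart along x). Origin at the centre of its underside.
- dish: White round shallow dish, fixed on the worktop; 104 mm across the rim, rim 8 mm high, flat inner floor about 90 mm across and 3 mm above the worktop. Origin at the centre of its underside.
- beaker: Clear empty beaker, 55 mm in diameter, 71 mm high, loose, on the worktop 100 to 130 mm behind the dish's centre (its +x side); a bystander. Origin at the centre of its underside.
- vial: Small clear vial with a black cap, 27 mm in diameter, 68 mm high, loose, on the worktop 80 to 115 mm behind the dish's centre and to its right; a bystander. Origin at the centre of its underside.
Things that resemble listed ones, but are neither listed nor needed, are in the scene too. Of the things shaped like the white_plate, the white one is meant.

How it is judged:
By the outcome, as a careful person would: the job done as asked, in the order asked, and still so for the second after the job is handed in, with the robot touching nothing.
It also fails if it takes over 120 s, if anything falls off the work surface, if the arm or the gripper's body presses on something with over 40 N, if the wrist force passes 120 N, or if a joint passes its speed limit or range.

## Working session

There is one attempt and no reset: what is moved stays moved. The work goes in short steps, Python scripts to look and compute and a tool call to move; the robot and the scene stay as the last step left them, time stands still between calls to the robot, and variables do not carry over. Pictures are saved under pics/ and viewed, and the job is handed in when it is done.

Besides the shell and the picture viewer there is one more tool, called after "Call:" as name(argument=value, ...), one argument or row to a line, values as JSON. carry_out: Moves the arm, as the interface text tells. Its arguments: {"type":"object","properties":{"deltas":{"type":"array"}},"required":["deltas"]}

```bash
mkdir -p pics; cat > h.py <<'E'
from rig import *
import numpy as np, cv2
def shot(name,tag):
    c=capture(name); cv2.imwrite(f'pics/{tag}.png',cv2.cvtColor(c['color'],cv2.COLOR_RGB2BGR)); np.savez(f'pics/{tag}.npz',**c); return c
def ray(c,u,v,z):
    R,_=cv2.Rodrigues(np.array(c['rvec'],float)); t=np.array(c['tvec']).reshape(3)
    C=-R.T@t; d=R.T@np.linalg.inv(c['K'])@np.array([u,v,1.]); return C+d*(z-C[2])/d[2]
def cloud(c):
    R,_=cv2.Rodrigues(np.array(c['rvec'],float)); t=np.array(c['tvec']).reshape(3)
    v,u=np.mgrid[:420,:560]; P=np.stack([u,v,np.ones_like(u)],-1)@np.linalg.inv(c['K']).T*c['depth'][...,None]
    return (P-t)@R
E
python3 - <<'E'
from h import *
for n in ['scene','side','wrist']: c=shot(n,n+'0'); print(n,c['K'][0,0],-cv2.Rodrigues(np.array(c['rvec']))[0].T@np.array(c['tvec']).reshape(3))
o=get_obs(); print({k:np.round(v,4) for k,v in o.items()})
E
```

```text
scene 456.0552300784691 [0.06457443 0.62359992 0.82249497]
side 506.1799685988413 [0.32099621 0.98269358 0.75234569]
wrist 299.9516971678405 [0.64970838 0.07347697 0.38386695]
{'clock': np.float64(0.15), 'joint_pos': array([-0.0266,  0.6157, -0.0126,  1.4245,  0.0081,  1.1034, -0.0404]), 'qd': array([-0.0008, -0.0026,  0.0003, -0.0026, -0.0006,  0.0013, -0.0002]), 'effort': array([ 1.10000e-03, -4.59350e+01,  2.09400e-01, -1.65944e+01,
       -6.11000e-02,  1.82000e-02,  2.00000e-04]), 'eef_pos': array([0.6498, 0.    , 0.4038]), 'ee_rot': array([[-2.e-03,  1.e+00,  1.e-04],
       [-0.e+00,  1.e-04, -1.e+00],
       [-1.e+00, -2.e-03,  0.e+00]]), 'contact_force': array([ 0.2884, -0.5124, -0.0673]), 'wrist_torque': array([0.0022, 0.0348, 0.0123]), 'width': np.float64(0.0928)}
```

View pics/scene0.png

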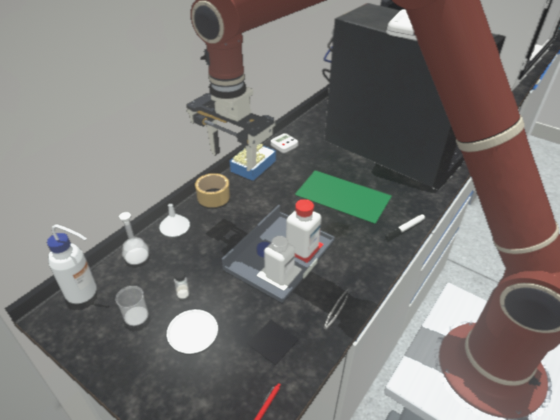

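View pics/side0.png

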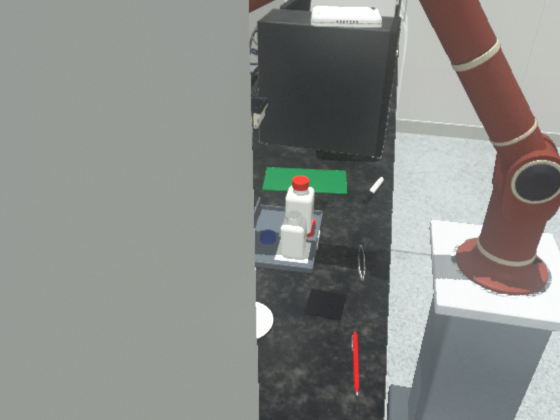

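View pics/wrist0.png

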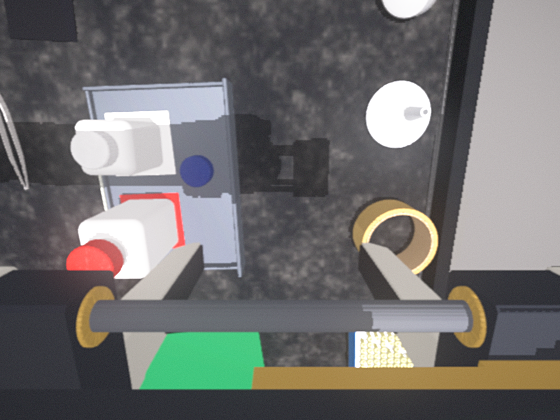

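Scene view: tray mid-image with red-capped bottle (305,225), white-capped bottle (280,262) and the blue cap (263,247). The mat is at (345,195) with a tall black box behind it, the dish at (192,331), the beaker at (132,305) and the vial at (181,287). Possible mix-ups: the blue-capped wash bottle (60,243) for the blue cap, and the white flask-like disc (174,225) for the dish. The blue cap also shows at (197,170) in the wrist view.

```bash
python3 - <<'E'
from h import *
cs={n:dict(np.load(f'pics/{n}0.npz')) for n in ['scene','side','wrist']}
def mask(c,lo,hi):
    return cv2.inRange(cv2.cvtColor(c['color'],cv2.COLOR_RGB2HSV),lo,hi)
def comps(m,amin=60):
    n,l,s,ce=cv2.connectedComponentsWithStats(m)
    return [(i,s[i],ce[i],l==i) for i in range(1,n) if s[i][4]>amin]
for n,c in cs.items():
    P=cloud(c)
    for col,lo,hi in [('blue',(112,80,40),(130,255,255)),('green',(55,100,50),(85,255,255)),('red',(0,200,120),(4,255,255)),('white',(0,0,215),(180,25,255))]:
        for i,s,ce,m in comps(mask(c,lo,hi)):
            q=P[m&(c['depth']>0)]
            if len(q)<20: continue
            print(n,col,s,ce.round(1),'med',np.median(q,0).round(3),'p2',np.percentile(q,2,0).round(3),'p98',np.percentile(q,98,0).round(3))
            if col=='green':
                ct=max(cv2.findContours(m.astype(np.uint8),0,2)[0],key=cv2.contourArea)
                b=cv2.approxPolyDP(ct,6,True)[:,0]; print([ray(c,*x,.003)[:2].round(3).tolist() for x in b])
E
python3 - <<'E'
import cv2
for n,(x,y,w,h) in {'scene':(100,180,260,180),'wrist':(60,60,200,230)}.items():
    a=cv2.imread(f'pics/{n}0.png')[y:y+h,x:x+w]; cv2.imwrite(f'pics/{n}_crop.png',cv2.resize(a,None,fx=2.6,fy=2.6))
E
```

```text
scene blue [ 47 233  22  19 289] [ 58.2 242.6] med [0.791 0.372 0.168] p2 [0.78  0.352 0.154] p98 [0.815 0.387 0.171]
scene blue [257 242  12  15  91] [261.3 247.7] med [0.547 0.033 0.019] p2 [0.537 0.011 0.007] p98 [0.559 0.045 0.022]
scene green [ 296  171   95   53 2586] [344.4 196. ] med [ 0.493 -0.278  0.001] p2 [ 0.385 -0.349 -0.003] p98 [ 0.614 -0.213  0.004]
[[0.612, -0.209], [0.375, -0.227], [0.387, -0.345], [0.615, -0.33]]
scene white [389  10  23  20 276] [400.9  20.8] med [ 0.504 -0.468  0.424] p2 [ 0.38  -0.541  0.415] p98 [ 0.531 -0.209  0.517]
scene white [271 134  26  15 173] [283.6 141.7] med [ 0.778 -0.379  0.015] p2 [ 0.75  -0.415  0.011] p98 [ 0.816 -0.353  0.02 ]
scene white [257 147  16  11  93] [265.2 151.4] med [ 0.774 -0.28   0.035] p2 [ 0.754 -0.298  0.032] p98 [ 0.795 -0.254  0.045]
scene white [119 212  12   8  71] [124.3 215.4] med [0.783 0.223 0.135] p2 [0.773 0.161 0.053] p98 [0.865 0.233 0.138]
scene white [288 212  32  18 281] [303.3 220.9] med [ 0.464 -0.023  0.106] p2 [ 0.449 -0.067  0.099] p98 [ 0.503 -0.012  0.111]
scene white [160 215  29  21 456
[... 4249 characters left out ...]
2 0.088] p2 [0.447 0.021 0.005] p98 [0.513 0.093 0.11 ]
wrist white [  78  187   99   92 4970] [134.7 232.9] med [ 0.503 -0.026  0.096] p2 [ 0.445 -0.07   0.014] p98 [ 0.512 -0.012  0.113]
wrist white [355 332  13  36 299] [359.8 346.8] med [ 0.755 -0.209  0.037] p2 [ 0.749 -0.244  0.036] p98 [ 0.765 -0.19   0.049]
wrist white [368 332  13  23 150] [374.3 341.5] med [ 0.774 -0.202  0.041] p2 [ 0.764 -0.222  0.036] p98 [ 0.783 -0.189  0.049]
wrist white [382 332  12  22 103] [389.  343.3] med [ 0.794 -0.203  0.042] p2 [ 0.782 -0.221  0.036] p98 [ 0.802 -0.188  0.049]
wrist white [396 342  11  16  65] [401.  349.9] med [ 0.811 -0.215  0.039] p2 [ 0.697 -0.229  0.035] p98 [ 0.82  -0.009  0.287]
```

View pics/scene_crop.png

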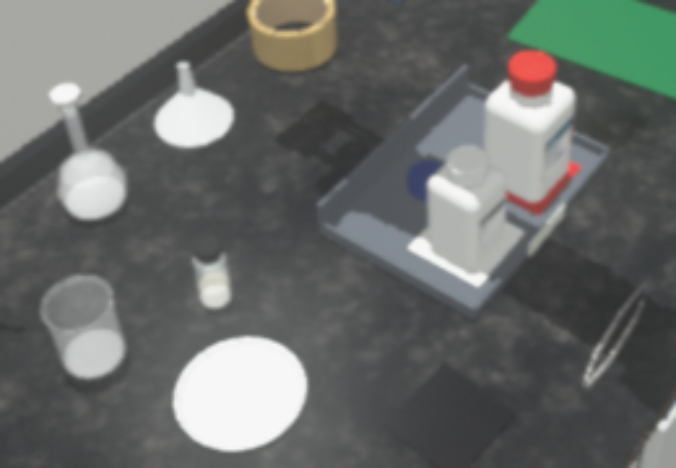

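View pics/wrist_crop.png

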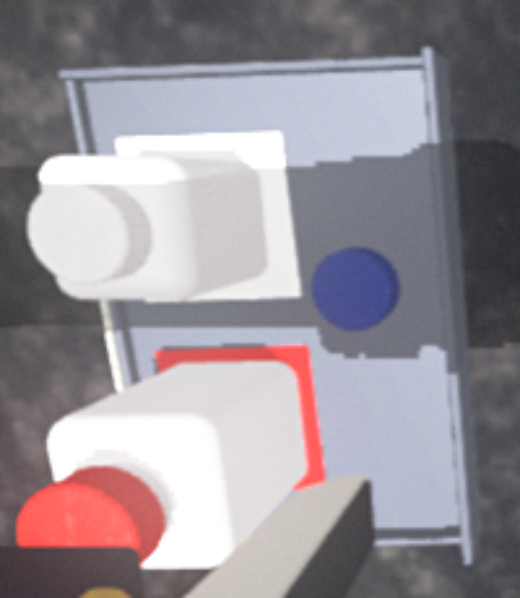

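```bash
python3 - <<'E'
from h import *
for n in ['scene','side','wrist']:
    c=dict(np.load(f'pics/{n}0.npz')); R=cv2.Rodrigues(c['rvec'])[0]; print(n,'fwd',R[2].round(3),'right',R[0].round(3))
    P=cloud(c)
    if n!='wrist':
        g=c['color'].max(-1)<45
        m=g&(c['depth']>0)&(P[...,2]>.1)&(P[...,2]<.46)&(P[...,1]<-.3)&(P[...,1]>-.8)
        q=P[m]; print('box',np.percentile(q,[1,50,99],axis=0).round(3).tolist())
E
```

```text
scene fwd [ 0.438 -0.598 -0.672] right [-0.804 -0.595  0.005]
box [[0.283, -0.794, 0.103], [0.298, -0.454, 0.157], [0.652, -0.448, 0.389]]
side fwd [ 0.158 -0.821 -0.549] right [-0.98  -0.197  0.012]Traceback (most recent call last):
  File "<stdin>", line 8, in <module>
    return _quantile_unchecked(
        a, q, axis, out, overwrite_input, method, keepdims, weights)
    return _ureduce(a,
                    func=_quantile_ureduce_func,
    ...<5 lines>...
                    overwrite_input=overwrite_input,
                    method=method)
    r = func(a, **kwargs)
    result = _quantile(arr,
                       quantiles=q,
    ...<2 lines>...
                       out=out,
                       weights=wgt)
    slices_having_nans = np.isnan(arr[-1, ...])
                                  ~~~^^^^^^^^^
IndexError: index -1 is out of bounds for axis 0 with size 0
```

Call:
carry_out(
  deltas=[
    {"tx":-0.05,"ty":0,"tz":0.04,"fingers":1},
    {"tx":-0.1,"ty":-0.05,"tz":0.04,"fingers":1},
    {"tx":-0.15,"ty":-0.06,"tz":0.04,"fingers":1},
    {"tx":-0.15,"ty":-0.06,"tz":0.04,"fingers":1},
    {"tx":-0.15,"ty":-0.06,"tz":0.04,"fingers":1},
  ],
)

```text
validation failed for argument at $.de...
```

```bash
python3 - <<'E'
from h import *
c=shot('wrist','wrist1'); print(get_obs()['eef_pos'])
E
```

```text
[6.49810631e-01 1.34651632e-05 4.04030927e-01]
```

View pics/wrist1.png

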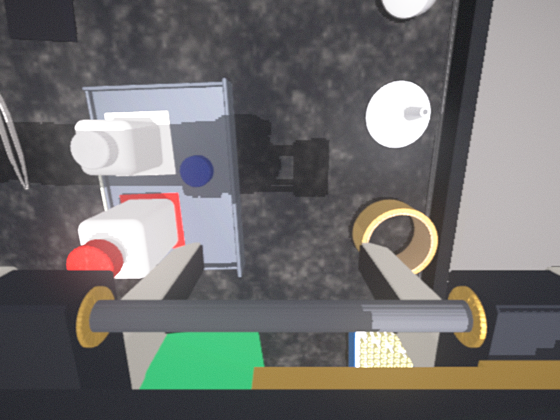

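The move was refused and nothing moved, so I'll give every field.

Call:
carry_out(
  deltas=[
    {"wx":0,"wy":0,"wz":0,"tx":-0.05,"ty":0,"tz":0.04,"fingers":1},
    {"wx":0,"wy":0,"wz":0,"tx":-0.1,"ty":-0.05,"tz":0.04,"fingers":1},
    {"wx":0,"wy":0,"wz":0,"tx":-0.15,"ty":-0.06,"tz":0.04,"fingers":1},
    {"wx":0,"wy":0,"wz":0,"tx":-0.15,"ty":-0.06,"tz":0.04,"fingers":1},
    {"wx":0,"wy":0,"wz":0,"tx":-0.15,"ty":-0.06,"tz":0.04,"fingers":1},
  ],
)

```text
clock: 0.82
eef_pos: [0.5004, -0.0596, 0.4446]
ee_rot: [[0.001, 1.0, 0.0], [0.0, 0.0, -1.0], [-1.0, 0.001, -0.0]]
contact_force: [0.6, 0.5, 0.1]
width: 0.0932
```

```bash
python3 - <<'E'
from h import *
c=shot('wrist','wrist2'); print(get_obs()['eef_pos'])
R=cv2.Rodrigues(c['rvec'])[0]; print('fwd',R[2].round(3),'right',R[0].round(3))
E
```

```text
[ 0.50099646 -0.05933903  0.44447499]
fwd [ 0.    -0.265 -0.964] right [ 1. -0.  0.]
```

View pics/wrist2.png

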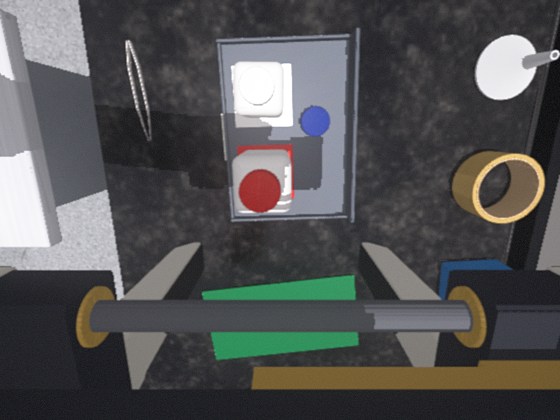

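The wrist view now shows the whole tray: red cap (260,190), white cap (257,87), blue cap (315,121). The mat lies across (280,318) and is yawed by a few degrees.

```bash
cat > meas.py <<'E'
from h import *
def hsv(c): return cv2.cvtColor(c['color'],cv2.COLOR_RGB2HSV)
def topz(c,P,lo,hi,box):
    x0,x1,y0,y1=box
    return (c['depth']>0)&(P[...,2]>lo)&(P[...,2]<hi)&(P[...,0]>x0)&(P[...,0]<x1)&(P[...,1]>y0)&(P[...,1]<y1)
def rect(q): 
    r=cv2.minAreaRect((q[:,:2]*1000).astype(np.float32)); return np.round(r[0],1),np.round(r[1],1),round(r[2],1)
E
python3 - <<'E'
from meas import *
c=dict(np.load('pics/wrist2.npz')); P=cloud(c); H=hsv(c)
for nm,lo,hi,b in [('redcap',.137,.15,(.4,.55,-.15,.15)),('redbody',.100,.1115,(.4,.55,-.15,.03)),('whitecap',.103,.115,(.4,.55,.03,.15)),('whitebody',.083,.096,(.4,.55,.03,.15)),('bluecap',.016,.028,(.525,.57,-.02,.07)),('backwall',.034,.048,(.55,.63,-.2,.2)),('mat',.0,.006,(.3,.7,-.4,-.2))]:
    m=topz(c,P,lo,hi,b)
    if nm=='mat': m&=(H[...,0]>50)&(H[...,0]<90)&(H[...,1]>100)
    if nm=='bluecap': m&=(H[...,0]>105)&(H[...,1]>80)
    q=P[m]; print(nm,len(q),'z',np.median(q[:,2]).round(4) if len(q) else 0, rect(q) if len(q)>5 else '')
# colour circles
for nm,lo,hi,z in [('red',(0,150,60),(6,255,255),.143),('red2',(170,150,60),(180,255,255),.143),('blue',(110,100,40),(130,255,255),.022)]:
    m=cv2.inRange(H,lo,hi)
    for ct in cv2.findContours(m,0,2)[0]:
        if cv2.contourArea(ct)>80:
            (u,v),r=cv2.minEnclosingCircle(ct); print(nm,(u,v,r),ray(c,u,v,z).round(4), 'diam',np.linalg.norm(ray(c,u+r,v,z)-ray(c,u-r,v,z)).round(4))
m=cv2.inRange(H,(55,100,40),(88,255,255)); ct=max(cv2.findContours(m,0,2)[0],key=cv2.contourArea)
print('mat poly',[(x.tolist(),ray(c,*x,.003)[:2].round(3).tolist()) for x in cv2.approxPolyDP(ct,5,True)[:,0]])
a=cv2.imread('pics/wrist2.png')[20:240,200:380]; cv2.imwrite('pics/w2crop.png',cv2.resize(a,None,fx=2.7,fy=2.7,interpolation=cv2.INTER_CUBIC))
E
```

```text
redcap 1397 z 0.1426 (array([479.6, -44.5]), array([40. , 40.8]), 12.9)
redbody 1688 z 0.1084 (array([479.3, -44.4]), array([62.4, 63.3]), 0.5)
whitecap 1070 z 0.1094 (array([476.2,  55.3]), array([34.7, 33.5]), 89.5)
whitebody 1436 z 0.0891 (array([475.8,  55.7]), array([50.6, 52.2]), 89.9)
bluecap 691 z 0.0222 (array([544.6,  23.7]), array([36.4, 37.1]), 1.3)
backwall 923 z 0.0395 (array([591.7,   9.1]), array([  5.8, 232.4]), 1.9)
mat 5620 z 0.0029 (array([ 502.1, -283.1]), array([241.7, 134.1]), 6.8)
red (259.5, 190.5, 20.796733856201172) [ 0.4801 -0.0428  0.143 ] diam 0.0397
blue (315.26190185546875, 120.97618865966797, 15.076810836791992) [0.5449 0.0239 0.022 ] diam 0.0388
mat poly [([210, 333], [0.384, -0.309]), ([216, 359], [0.391, -0.36]), ([358, 344], [0.629, -0.33]), ([357, 332], [0.625, -0.307])]
```

View pics/w2crop.png

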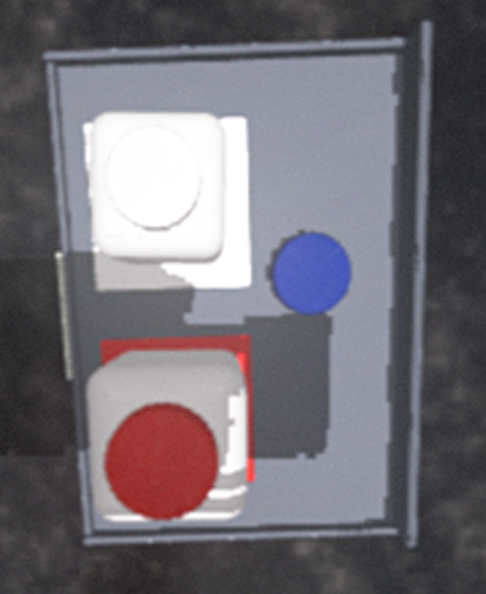

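Bottle centres fit the tray geometry: about 100 mm apart at yaw ≈ +2°, and the back wall predicted from them agrees within 1 mm. Mat centre is (0.502, −0.283) with yaw ≈ 7°, and the dish is near (0.526, 0.294). I'll grip the red bottle's body first.

Call:
carry_out(
  deltas=[
    {"wx":0,"wy":0,"wz":0.03,"tx":-0.022,"ty":0.015,"tz":-0.03,"fingers":1},
    {"wx":0,"wy":0,"wz":0.03,"tx":-0.022,"ty":0.015,"tz":-0.06,"fingers":1},
    {"wx":0,"wy":0,"wz":0.03,"tx":-0.022,"ty":0.015,"tz":-0.06,"fingers":1},
    {"wx":0,"wy":0,"wz":0.03,"tx":-0.022,"ty":0.015,"tz":-0.09,"fingers":1},
    {"wx":0,"wy":0,"wz":0.03,"tx":-0.022,"ty":0.015,"tz":-0.12,"fingers":1},
    {"wx":0,"wy":0,"wz":0.03,"tx":-0.022,"ty":0.015,"tz":-0.15,"fingers":1},
    {"wx":0,"wy":0,"wz":0.03,"tx":-0.022,"ty":0.015,"tz":-0.175,"fingers":1},
    {"wx":0,"wy":0,"wz":0.03,"tx":-0.022,"ty":0.015,"tz":-0.184,"fingers":1},
    {"wx":0,"wy":0,"wz":0.03,"tx":-0.022,"ty":0.015,"tz":-0.184,"fingers":1},
  ],
)

```text
clock: 2.0
eef_pos: [0.48, -0.0443, 0.2608]
ee_rot: [[0.002, 1.0, 0.031], [0.0, 0.031, -1.0], [-1.0, 0.002, -0.0]]
contact_force: [0.5, 0.3, 0.6]
width: 0.0929
```

Call:
carry_out(
  deltas=[
    {"wx":0,"wy":0,"wz":0,"tx":-0.0005,"ty":0,"tz":0,"fingers":0.8},
    {"wx":0,"wy":0,"wz":0,"tx":-0.0005,"ty":0,"tz":0,"fingers":0.72},
    {"wx":0,"wy":0,"wz":0,"tx":-0.0005,"ty":0,"tz":0,"fingers":0.5},
    {"wx":0,"wy":0,"wz":0,"tx":-0.0005,"ty":0,"tz":0,"fingers":0.5},
    {"wx":0,"wy":0,"wz":0,"tx":-0.0005,"ty":0,"tz":0,"fingers":0.5},
    {"wx":0,"wy":0,"wz":0,"tx":-0.0005,"ty":0,"tz":0,"fingers":0.5},
  ],
)

```text
clock: 2.75
eef_pos: [0.4796, -0.0443, 0.2612]
ee_rot: [[0.002, 1.0, 0.031], [0.0, 0.031, -1.0], [-1.0, 0.002, -0.0]]
contact_force: [-0.7, -0.4, 5.6]
width: 0.0631
```

Call:
carry_out(
  deltas=[
    {"wx":0,"wy":0,"wz":0,"tx":0,"ty":0,"tz":0.01,"fingers":0.3},
    {"wx":0,"wy":0,"wz":0,"tx":0,"ty":0,"tz":0.03,"fingers":0.3},
    {"wx":0,"wy":0,"wz":0,"tx":0,"ty":0,"tz":0.05,"fingers":0.3},
    {"wx":0,"wy":0,"wz":0,"tx":0,"ty":0,"tz":0.05,"fingers":0.3},
  ],
)

```text
clock: 3.25
eef_pos: [0.4798, -0.0443, 0.312]
ee_rot: [[0.005, 0.999, 0.031], [0.0, 0.031, -1.0], [-1.0, 0.005, -0.0]]
contact_force: [0.1, -1.2, -3.2]
width: 0.0629
```

```bash
python3 - <<'E'
from h import *
c=shot('scene','scene3'); print(get_obs()['contact_force'],get_obs()['width'])
E
```

```text
[ 0.22728788  0.22117027 -4.92239481] 0.0632933325537981
```

View pics/scene3.png

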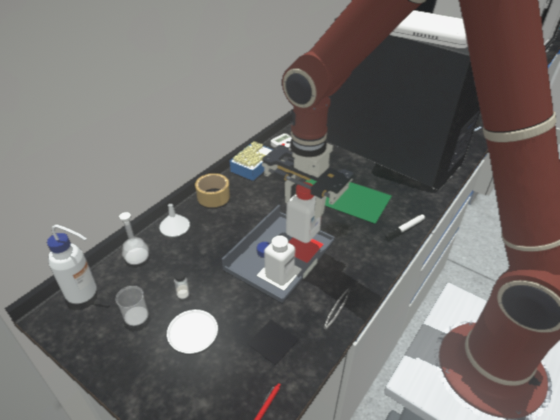

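Call:
carry_out(
  deltas=[
    {"wx":0,"wy":0,"wz":0,"tx":0.01,"ty":-0.02,"tz":0,"fingers":0.3},
    {"wx":0,"wy":0,"wz":0,"tx":0.025,"ty":-0.06,"tz":0,"fingers":0.3},
    {"wx":0,"wy":0,"wz":0,"tx":0.04,"ty":-0.105,"tz":0,"fingers":0.3},
    {"wx":0,"wy":0,"wz":0,"tx":0.06,"ty":-0.15,"tz":0,"fingers":0.3},
    {"wx":0,"wy":0,"wz":0,"tx":0.075,"ty":-0.195,"tz":0,"fingers":0.3},
    {"wx":0,"wy":0,"wz":0,"tx":0.084,"ty":-0.222,"tz":0,"fingers":0.3},
    {"wx":0,"wy":0,"wz":0,"tx":0.087,"ty":-0.231,"tz":0,"fingers":0.3},
    {"wx":0,"wy":0,"wz":0,"tx":0.087,"ty":-0.231,"tz":-0.015,"fingers":0.3},
    {"wx":0,"wy":0,"wz":0,"tx":0.087,"ty":-0.231,"tz":-0.03,"fingers":0.3},
    {"wx":0,"wy":0,"wz":0,"tx":0.087,"ty":-0.231,"tz":-0.042,"fingers":0.3},
    {"wx":0,"wy":0,"wz":0,"tx":0.087,"ty":-0.231,"tz":-0.05,"fingers":0.3},
    {"wx":0,"wy":0,"wz":0,"tx":0.087,"ty":-0.231,"tz":-0.051,"fingers":0.3},
  ],
)

```text
clock: 4.8
eef_pos: [0.5662, -0.2749, 0.2594]
ee_rot: [[0.001, 0.999, 0.032], [0.001, 0.032, -0.999], [-1.0, 0.001, -0.001]]
contact_force: [0.1, -0.5, -3.8]
width: 0.0631
```

Call:
carry_out(
  deltas=[
    {"wx":0,"wy":0,"wz":0,"tx":0,"ty":0,"tz":-0.0007,"fingers":0.3},
    {"wx":0,"wy":0,"wz":0,"tx":0,"ty":0,"tz":-0.0014,"fingers":0.3},
    {"wx":0,"wy":0,"wz":0,"tx":0,"ty":0,"tz":-0.0014,"fingers":0.3},
  ],
)

```text
clock: 5.18
eef_pos: [0.5663, -0.275, 0.2584]
ee_rot: [[0.002, 0.999, 0.032], [0.001, 0.032, -0.999], [-1.0, 0.002, -0.001]]
contact_force: [0.4, -0.4, -3.3]
width: 0.0633
```

Call:
carry_out(
  deltas=[
    {"wx":0,"wy":0,"wz":0,"tx":0,"ty":0,"tz":-0.0008,"fingers":0.3},
    {"wx":0,"wy":0,"wz":0,"tx":0,"ty":0,"tz":-0.0014,"fingers":0.3},
    {"wx":0,"wy":0,"wz":0,"tx":0,"ty":0,"tz":-0.0014,"fingers":0.3},
  ],
)

```text
clock: 5.55
eef_pos: [0.5663, -0.2749, 0.2583]
ee_rot: [[0.002, 0.999, 0.032], [0.001, 0.032, -0.999], [-1.0, 0.002, -0.0]]
contact_force: [-2.1, 2.2, 6.5]
width: 0.0626
```

Call:
carry_out(
  deltas=[
    {"wx":0,"wy":0,"wz":0,"tx":0,"ty":0,"tz":0,"fingers":0.8},
    {"wx":0,"wy":0,"wz":0,"tx":0,"ty":0,"tz":0,"fingers":1},
    {"wx":0,"wy":0,"wz":0,"tx":0,"ty":0,"tz":0,"fingers":1},
    {"wx":0,"wy":0,"wz":0,"tx":0,"ty":0,"tz":0.02,"fingers":1},
    {"wx":0,"wy":0,"wz":0,"tx":0,"ty":0,"tz":0.06,"fingers":1},
    {"wx":0,"wy":0,"wz":0,"tx":0,"ty":0,"tz":0.1,"fingers":1},
    {"wx":0,"wy":0,"wz":0,"tx":-0.01,"ty":0.05,"tz":0.12,"fingers":1},
    {"wx":0,"wy":0,"wz":0,"tx":-0.025,"ty":0.1,"tz":0.12,"fingers":1},
    {"wx":0,"wy":0,"wz":0,"tx":-0.04,"ty":0.155,"tz":0.12,"fingers":1},
    {"wx":0,"wy":0,"wz":0,"tx":-0.055,"ty":0.21,"tz":0.12,"fingers":1},
    {"wx":0,"wy":0,"wz":0,"tx":-0.07,"ty":0.26,"tz":0.12,"fingers":1},
    {"wx":0,"wy":0,"wz":0,"tx":-0.07,"ty":0.26,"tz":0.12,"fingers":1},
  ],
)

```text
clock: 7.05
eef_pos: [0.4954, -0.0101, 0.3785]
ee_rot: [[0.002, 0.999, 0.041], [0.003, 0.041, -0.999], [-1.0, 0.002, -0.003]]
contact_force: [-0.1, -0.4, -0.2]
width: 0.0929
```

```bash
python3 - <<'E'
from meas import *
c=shot('wrist','wrist4'); P=cloud(c); o=get_obs(); print(o['eef_pos'],o['width'])
for nm,lo,hi,b in [('whitecap',.103,.115,(.4,.55,.03,.15)),('whitebody',.083,.096,(.4,.55,.03,.15))]:
    q=P[topz(c,P,lo,hi,b)]; print(nm,len(q), rect(q) if len(q)>5 else '')
shot('scene','scene4')
E
```

```text
[ 0.49607833 -0.0129402   0.37852224] 0.09297559349007062
whitecap 1475 (array([476. ,  55.5]), array([34.4, 34.4]), 45.8)
whitebody 1956 (array([476.1,  55.9]), array([51.7, 52.8]), 89.7)
```

View pics/wrist4.png

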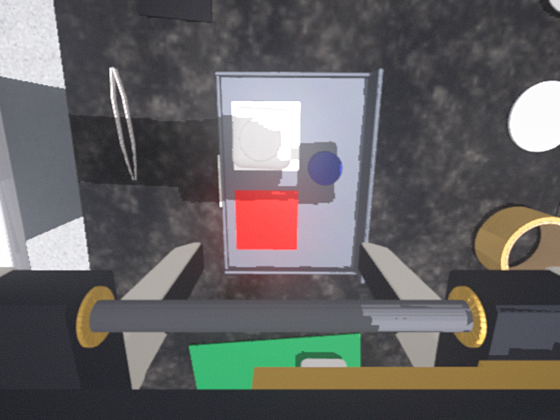

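View pics/scene4.png

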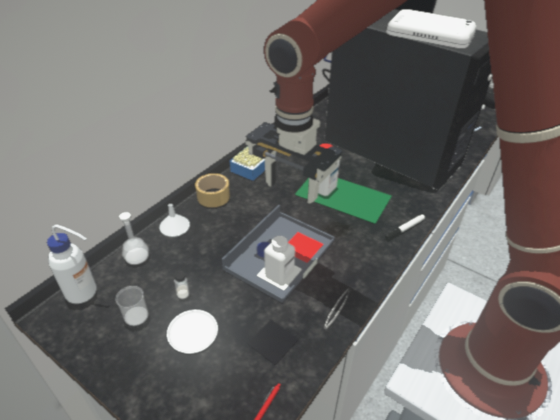

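The red bottle stands on the mat at about scene (325,172). The red plate is now bare, at wrist (267,219). I'll grip the white bottle next.

Call:
carry_out(
  deltas=[
    {"wx":0,"wy":0,"wz":0,"tx":-0.01,"ty":0.03,"tz":0,"fingers":1},
    {"wx":0,"wy":0,"wz":0,"tx":-0.02,"ty":0.065,"tz":0,"fingers":1},
    {"wx":0,"wy":0,"wz":0,"tx":-0.02,"ty":0.0685,"tz":-0.02,"fingers":1},
    {"wx":0,"wy":0,"wz":0,"tx":-0.02,"ty":0.0685,"tz":-0.055,"fingers":1},
    {"wx":0,"wy":0,"wz":0,"tx":-0.02,"ty":0.0685,"tz":-0.09,"fingers":1},
    {"wx":0,"wy":0,"wz":0,"tx":-0.02,"ty":0.0685,"tz":-0.12,"fingers":1},
    {"wx":0,"wy":0,"wz":0,"tx":-0.02,"ty":0.0685,"tz":-0.1335,"fingers":1},
    {"wx":0,"wy":0,"wz":0,"tx":-0.02,"ty":0.0685,"tz":-0.1335,"fingers":1},
  ],
)

```text
clock: 8.15
eef_pos: [0.4768, 0.0527, 0.2444]
ee_rot: [[0.002, 1.0, 0.031], [-0.001, 0.031, -1.0], [-1.0, 0.002, 0.001]]
contact_force: [0.8, 0.3, 0.8]
width: 0.0931
```

```bash
python3 - <<'E'
from meas import *
c=dict(np.load('pics/wrist4.npz')); H=hsv(c)
m=cv2.inRange(H,(0,150,120),(6,255,255))|cv2.inRange(H,(174,150,120),(180,255,255))
ct=max(cv2.findContours(m,0,2)[0],key=cv2.contourArea).reshape(-1,2)
print('red plate',rect(np.array([ray(c,*p,.006) for p in ct])))
print(get_obs()['eef_pos'])
E
```

```text
red plate (array([479.5, -44.8]), array([74.9, 74.6]), 2.0)
[0.47681853 0.0526986  0.24444678]
```

Call:
carry_out(
  deltas=[
    {"wx":0,"wy":0,"wz":0,"tx":-0.0008,"ty":0.003,"tz":0,"fingers":1},
    {"wx":0,"wy":0,"wz":0,"tx":-0.0008,"ty":0.003,"tz":0,"fingers":0.7},
    {"wx":0,"wy":0,"wz":0,"tx":-0.0008,"ty":0.003,"tz":0,"fingers":0.61},
    {"wx":0,"wy":0,"wz":0,"tx":-0.0008,"ty":0.003,"tz":0,"fingers":0.4},
    {"wx":0,"wy":0,"wz":0,"tx":-0.0008,"ty":0.003,"tz":0,"fingers":0.3},
    {"wx":0,"wy":0,"wz":0,"tx":-0.0008,"ty":0.003,"tz":0,"fingers":0.3},
    {"wx":0,"wy":0,"wz":0,"tx":-0.0008,"ty":0.003,"tz":0,"fingers":0.3},
  ],
)

```text
clock: 9.02
eef_pos: [0.476, 0.0557, 0.2445]
ee_rot: [[0.002, 1.0, 0.031], [-0.001, 0.031, -1.0], [-1.0, 0.002, 0.001]]
contact_force: [-0.5, 0.4, 1.9]
width: 0.053
```

Call:
carry_out(
  deltas=[
    {"wx":0,"wy":0,"wz":0,"tx":0,"ty":0,"tz":0.015,"fingers":0.3},
    {"wx":0,"wy":0,"wz":0,"tx":0,"ty":0,"tz":0.045,"fingers":0.3},
    {"wx":0,"wy":0,"wz":0,"tx":-0.002,"ty":-0.02,"tz":0.06,"fingers":0.3},
    {"wx":0,"wy":0,"wz":0,"tx":-0.01,"ty":-0.065,"tz":0.06,"fingers":0.3},
    {"wx":0,"wy":0,"wz":0,"tx":-0.018,"ty":-0.12,"tz":0.06,"fingers":0.3},
    {"wx":0,"wy":0,"wz":0,"tx":-0.026,"ty":-0.175,"tz":0.06,"fingers":0.3},
    {"wx":0,"wy":0,"wz":0,"tx":-0.034,"ty":-0.23,"tz":0.06,"fingers":0.3},
    {"wx":0,"wy":0,"wz":0,"tx":-0.0385,"ty":-0.285,"tz":0.06,"fingers":0.3},
    {"wx":0,"wy":0,"wz":0,"tx":-0.0385,"ty":-0.325,"tz":0.06,"fingers":0.3},
    {"wx":0,"wy":0,"wz":0,"tx":-0.0385,"ty":-0.347,"tz":0.06,"fingers":0.3},
    {"wx":0,"wy":0,"wz":0,"tx":-0.0385,"ty":-0.347,"tz":0.06,"fingers":0.3},
    {"wx":0,"wy":0,"wz":0,"tx":-0.0385,"ty":-0.347,"tz":0.04,"fingers":0.3},
  ],
)

```text
clock: 10.52
eef_pos: [0.4386, -0.2894, 0.2853]
ee_rot: [[0.005, 0.999, 0.034], [-0.0, 0.034, -0.999], [-1.0, 0.005, 0.001]]
contact_force: [0.5, 0.1, -1.5]
width: 0.0529
```

Call:
carry_out(
  deltas=[
    {"wx":0,"wy":0,"wz":0,"tx":0,"ty":0,"tz":-0.02,"fingers":0.3},
    {"wx":0,"wy":0,"wz":0,"tx":0,"ty":0,"tz":-0.035,"fingers":0.3},
    {"wx":0,"wy":0,"wz":0,"tx":0,"ty":0,"tz":-0.042,"fingers":0.3},
    {"wx":0,"wy":0,"wz":0,"tx":0,"ty":0,"tz":-0.0435,"fingers":0.3},
    {"wx":0,"wy":0,"wz":0,"tx":0,"ty":0,"tz":-0.0445,"fingers":0.3},
    {"wx":0,"wy":0,"wz":0,"tx":0,"ty":0,"tz":-0.0445,"fingers":0.3},
  ],
)

```text
clock: 11.28
eef_pos: [0.4387, -0.2888, 0.2416]
ee_rot: [[0.005, 0.999, 0.034], [0.0, 0.034, -0.999], [-1.0, 0.005, 0.0]]
contact_force: [-0.9, 2.9, 4.6]
width: 0.0532
```

Call:
carry_out(
  deltas=[
    {"wx":0,"wy":0,"wz":0,"tx":0,"ty":0,"tz":0,"fingers":0.7},
    {"wx":0,"wy":0,"wz":0,"tx":0,"ty":0,"tz":0,"fingers":0.9},
    {"wx":0,"wy":0,"wz":0,"tx":0,"ty":0,"tz":0,"fingers":0.9},
    {"wx":0,"wy":0,"wz":0,"tx":0,"ty":0,"tz":0.02,"fingers":0.9},
    {"wx":0,"wy":0,"wz":0,"tx":0,"ty":0,"tz":0.06,"fingers":0.9},
    {"wx":0,"wy":0,"wz":0,"tx":0,"ty":0,"tz":0.11,"fingers":0.9},
    {"wx":0,"wy":0,"wz":0,"tx":0.01,"ty":0.04,"tz":0.14,"fingers":0.8},
    {"wx":0,"wy":0,"wz":0,"tx":0.025,"ty":0.09,"tz":0.14,"fingers":0.8},
    {"wx":0,"wy":0,"wz":0,"tx":0.04,"ty":0.14,"tz":0.14,"fingers":0.8},
    {"wx":0,"wy":0,"wz":0,"tx":0.06,"ty":0.19,"tz":0.14,"fingers":0.8},
    {"wx":0,"wy":0,"wz":0,"tx":0.08,"ty":0.24,"tz":0.14,"fingers":0.8},
    {"wx":0,"wy":0,"wz":0,"tx":0.08,"ty":0.24,"tz":0.14,"fingers":0.8},
  ],
)

```text
clock: 12.78
eef_pos: [0.5199, -0.0435, 0.3816]
ee_rot: [[0.007, 0.999, 0.044], [0.003, 0.044, -0.999], [-1.0, 0.007, -0.003]]
contact_force: [-0.2, -0.4, -0.0]
width: 0.0746
```

```bash
python3 - <<'E'
from meas import *
o=get_obs(); print(o['eef_pos'],o['width'])
c=shot('scene','scene5'); H=hsv(c); P=cloud(c)
for b in [(.4,.5,-.35,-.2),(.5,.63,-.35,-.2)]:
    for lo,hi in [(.098,.115),(.132,.15)]:
        q=P[topz(c,P,lo,hi,b)]; print(b,lo,len(q),np.median(q,0).round(3) if len(q) else '')
# dish & neighbours
m=cv2.inRange(H,(0,0,205),(180,30,255)); n,l,s,ce=cv2.connectedComponentsWithStats(m); i=l[331,192]
ct=max(cv2.findContours((l==i).astype(np.uint8),0,2)[0],key=cv2.contourArea).reshape(-1,2)
q=np.array([ray(c,*p,.008) for p in ct])[:,:2]; print('dish',cv2.minEnclosingCircle((q*1000).astype(np.float32)), rect(q))
for nm,(u0,v0,u1,v1) in {'beaker':(115,285,150,326),'vial':(173,275,190,299)}.items(): 
    print(nm,'base',ray(c,(u0+u1)/2,v1-5,0).round(3))
E
```

```text
[ 0.51987225 -0.0434766   0.38163933] 0.07455134181783252
(0.4, 0.5, -0.35, -0.2) 0.098 105 [ 0.437 -0.282  0.104]
(0.4, 0.5, -0.35, -0.2) 0.132 0 
(0.5, 0.63, -0.35, -0.2) 0.098 105 [ 0.543 -0.267  0.104]
(0.5, 0.63, -0.35, -0.2) 0.132 0 
dish ((523.9440307617188, 294.3392639160156), 51.33944320678711) (array([524. , 294.6]), array([100.9, 100.9]), 36.7)
beaker base [0.646 0.35  0.   ]
vial base [0.614 0.237 0.   ]
```

View pics/scene5.png

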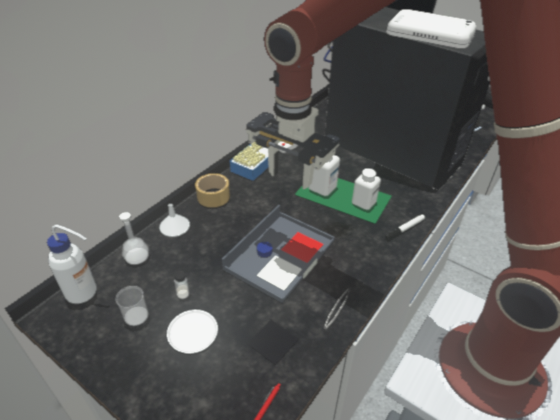

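Both bottles stand on the mat at scene (325,175) and (367,190). Dish centre is (0.524, 0.294). Next I turn the jaws along y for the blue cap.

Call:
carry_out(
  deltas=[
    {"wx":0,"wy":0,"wz":0.16,"tx":0.005,"ty":0.015,"tz":0,"fingers":0.75},
    {"wx":0,"wy":0,"wz":0.33,"tx":0.01,"ty":0.03,"tz":0,"fingers":0.75},
    {"wx":0,"wy":0,"wz":0.5,"tx":0.015,"ty":0.045,"tz":0,"fingers":0.75},
    {"wx":0,"wy":0,"wz":0.67,"tx":0.02,"ty":0.06,"tz":0,"fingers":0.75},
    {"wx":0,"wy":0,"wz":0.84,"tx":0.025,"ty":0.067,"tz":0,"fingers":0.75},
    {"wx":0,"wy":0,"wz":1.01,"tx":0.025,"ty":0.067,"tz":-0.01,"fingers":0.75},
    {"wx":0,"wy":0,"wz":1.18,"tx":0.025,"ty":0.067,"tz":-0.02,"fingers":0.75},
    {"wx":0,"wy":0,"wz":1.35,"tx":0.025,"ty":0.067,"tz":-0.03,"fingers":0.75},
    {"wx":0,"wy":0,"wz":1.5,"tx":0.025,"ty":0.067,"tz":-0.04,"fingers":0.75},
    {"wx":0,"wy":0,"wz":1.56,"tx":0.025,"ty":0.067,"tz":-0.05,"fingers":0.75},
    {"wx":0,"wy":0,"wz":1.56,"tx":0.025,"ty":0.067,"tz":-0.06,"fingers":0.75},
    {"wx":0,"wy":0,"wz":1.56,"tx":0.025,"ty":0.067,"tz":-0.06,"fingers":0.75},
  ],
)

```text
clock: 14.32
eef_pos: [0.5438, 0.019, 0.3206]
ee_rot: [[-0.003, -0.025, 1.0], [0.004, 1.0, 0.025], [-1.0, 0.004, -0.003]]
contact_force: [-0.6, 1.2, 0.6]
width: 0.0695
```

```bash
python3 - <<'E'
from meas import *
o=get_obs(); print(o['eef_pos'],o['width'],o['joint_pos'].round(2))
c=shot('wrist','wrist6'); H=hsv(c)
m=cv2.inRange(H,(110,100,40),(130,255,255))
for ct in cv2.findContours(m,0,2)[0]:
    if cv2.contourArea(ct)>150:
        (u,v),r=cv2.minEnclosingCircle(ct); print((u,v,r),ray(c,u,v,.022).round(4), 'diam',np.linalg.norm(ray(c,u+r,v,.022)-ray(c,u-r,v,.022)).round(4))
E
```

```text
[0.54380914 0.0189924  0.32055578] 0.06950337119175579 [ 0.27  0.6  -0.53  1.82  0.4   0.82  1.14]
(284.25457763671875, 208.41677856445312, 19.774818420410156) [0.5429 0.0234 0.022 ] diam 0.038
```

View pics/wrist6.png

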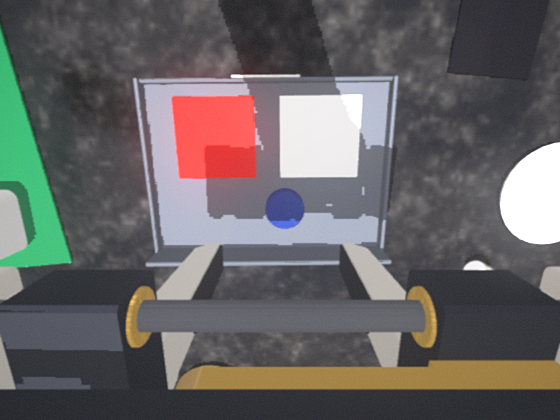

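The blue cap is at wrist (284,208), i.e. (0.544, 0.0235), and its diameter measures 38 mm as it should. Descending.

Call:
carry_out(
  deltas=[
    {"wx":0,"wy":0,"wz":0,"tx":0,"ty":0.0045,"tz":-0.03,"fingers":0.75},
    {"wx":0,"wy":0,"wz":0,"tx":0,"ty":0.0045,"tz":-0.07,"fingers":0.75},
    {"wx":0,"wy":0,"wz":0,"tx":0,"ty":0.0045,"tz":-0.1,"fingers":0.75},
    {"wx":0,"wy":0,"wz":0,"tx":0,"ty":0.0045,"tz":-0.115,"fingers":0.75},
    {"wx":0,"wy":0,"wz":0,"tx":0,"ty":0.0045,"tz":-0.12,"fingers":0.75},
    {"wx":0,"wy":0,"wz":0,"tx":0,"ty":0.0045,"tz":-0.12,"fingers":0.75},
  ],
)

```text
clock: 15.12
eef_pos: [0.5444, 0.0241, 0.2018]
ee_rot: [[-0.0, -0.026, 1.0], [0.005, 1.0, 0.026], [-1.0, 0.005, 0.0]]
contact_force: [0.6, -0.4, -0.2]
width: 0.0698
```

Call:
carry_out(
  deltas=[
    {"wx":0,"wy":0,"wz":0,"tx":-0.0005,"ty":-0.0005,"tz":-0.005,"fingers":0.75},
    {"wx":0,"wy":0,"wz":0,"tx":-0.0005,"ty":-0.0005,"tz":-0.0085,"fingers":0.75},
    {"wx":0,"wy":0,"wz":0,"tx":-0.0005,"ty":-0.0005,"tz":-0.0085,"fingers":0.5},
    {"wx":0,"wy":0,"wz":0,"tx":-0.0005,"ty":-0.0005,"tz":-0.0085,"fingers":0.43},
    {"wx":0,"wy":0,"wz":0,"tx":-0.0005,"ty":-0.0005,"tz":-0.0085,"fingers":0.2},
    {"wx":0,"wy":0,"wz":0,"tx":-0.0005,"ty":-0.0005,"tz":-0.0085,"fingers":0.2},
    {"wx":0,"wy":0,"wz":0,"tx":-0.0005,"ty":-0.0005,"tz":-0.0085,"fingers":0.2},
  ],
)

```text
clock: 16.0
eef_pos: [0.544, 0.0236, 0.1934]
ee_rot: [[0.0, -0.026, 1.0], [0.005, 1.0, 0.026], [-1.0, 0.005, 0.0]]
contact_force: [-0.1, 0.6, 0.2]
width: 0.0368
```

Call:
carry_out(
  deltas=[
    {"wx":0,"wy":0,"wz":0,"tx":0,"ty":0,"tz":0.015,"fingers":0.2},
    {"wx":0,"wy":0,"wz":0,"tx":0,"ty":0,"tz":0.05,"fingers":0.2},
    {"wx":0,"wy":0,"wz":0,"tx":0,"ty":0,"tz":0.085,"fingers":0.2},
    {"wx":0,"wy":0,"wz":0,"tx":0,"ty":0.02,"tz":0.1,"fingers":0.2},
    {"wx":0,"wy":0,"wz":0,"tx":-0.005,"ty":0.06,"tz":0.1,"fingers":0.2},
    {"wx":0,"wy":0,"wz":0,"tx":-0.01,"ty":0.11,"tz":0.1,"fingers":0.2},
    {"wx":0,"wy":0,"wz":0,"tx":-0.014,"ty":0.16,"tz":0.1,"fingers":0.2},
    {"wx":0,"wy":0,"wz":0,"tx":-0.018,"ty":0.21,"tz":0.1,"fingers":0.2},
    {"wx":0,"wy":0,"wz":0,"tx":-0.02,"ty":0.25,"tz":0.1,"fingers":0.2},
    {"wx":0,"wy":0,"wz":0,"tx":-0.02,"ty":0.271,"tz":0.1,"fingers":0.2},
    {"wx":0,"wy":0,"wz":0,"tx":-0.02,"ty":0.271,"tz":0.1,"fingers":0.2},
    {"wx":0,"wy":0,"wz":0,"tx":-0.02,"ty":0.271,"tz":0.1,"fingers":0.2},
  ],
)

```text
clock: 17.5
eef_pos: [0.5245, 0.2926, 0.293]
ee_rot: [[-0.0, -0.024, 1.0], [0.002, 1.0, 0.024], [-1.0, 0.002, -0.0]]
contact_force: [0.3, -0.1, -0.4]
width: 0.0366
```

```bash
python3 - <<'E'
from meas import *
o=get_obs(); print(o['eef_pos'],o['width'],o['joint_pos'].round(2))
c=shot('wrist','wrist7'); H=hsv(c)
m=cv2.inRange(H,(0,0,190),(180,30,255))
for ct in cv2.findContours(m,0,2)[0]:
    if cv2.contourArea(ct)>1500:
        q=np.array([ray(c,*p,.008) for p in ct.reshape(-1,2)])[:,:2]; print(cv2.minEnclosingCircle((q*1000).astype(np.float32)),rect(q))
E
```

```text
[0.52452073 0.29260455 0.29295837] 0.03664578816738581 [-0.26  0.7  -0.47  1.69  0.4   0.85  0.69]
((535.462158203125, 294.38970947265625), 60.98287582397461) (array([525.2, 294.4]), array([108.6, 100.1]), 89.7)
((483.525390625, 73.99577331542969), 73.34223937988281) (array([485.5,  74.2]), array([125.5,  84.8]), 1.6)
((393.6051330566406, 506.5606689453125), 44.88936996459961) (array([393.2, 508.5]), array([85.9, 32.8]), 1.3)
```

View pics/wrist7.png

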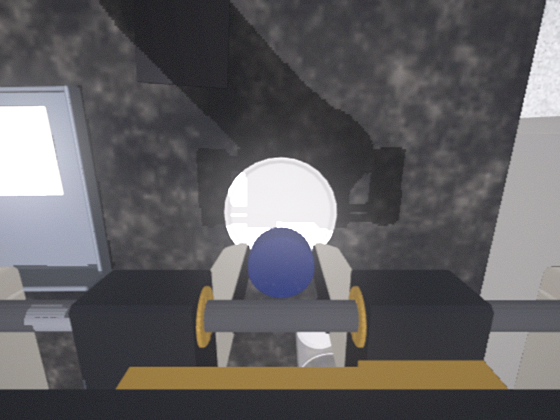

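The cap is held flat at wrist (281,262), and the dish at (280,205) agrees with the earlier fix. Lowering it into the dish.

Call:
carry_out(
  deltas=[
    {"wx":0,"wy":0,"wz":0,"tx":-0.0005,"ty":0.0018,"tz":-0.03,"fingers":0.2},
    {"wx":0,"wy":0,"wz":0,"tx":-0.0005,"ty":0.0018,"tz":-0.06,"fingers":0.2},
    {"wx":0,"wy":0,"wz":0,"tx":-0.0005,"ty":0.0018,"tz":-0.082,"fingers":0.2},
    {"wx":0,"wy":0,"wz":0,"tx":-0.0005,"ty":0.0018,"tz":-0.094,"fingers":0.2},
    {"wx":0,"wy":0,"wz":0,"tx":-0.0005,"ty":0.0018,"tz":-0.098,"fingers":0.2},
    {"wx":0,"wy":0,"wz":0,"tx":-0.0005,"ty":0.0018,"tz":-0.0998,"fingers":0.2},
    {"wx":0,"wy":0,"wz":0,"tx":-0.0005,"ty":0.0018,"tz":-0.0998,"fingers":0.2},
  ],
)

```text
clock: 18.42
eef_pos: [0.5245, 0.2942, 0.1939]
ee_rot: [[0.001, -0.023, 1.0], [0.003, 1.0, 0.023], [-1.0, 0.003, 0.001]]
contact_force: [-0.3, -1.1, -0.5]
width: 0.0363
```

Call:
carry_out(
  deltas=[
    {"wx":0,"wy":0,"wz":0,"tx":-0.0005,"ty":0,"tz":-0.0008,"fingers":0.2},
    {"wx":0,"wy":0,"wz":0,"tx":-0.0005,"ty":0,"tz":-0.0015,"fingers":0.2},
    {"wx":0,"wy":0,"wz":0,"tx":-0.0005,"ty":0,"tz":-0.0015,"fingers":0.2},
  ],
)

```text
clock: 18.8
eef_pos: [0.5239, 0.2942, 0.1925]
ee_rot: [[0.001, -0.023, 1.0], [0.003, 1.0, 0.023], [-1.0, 0.003, 0.001]]
contact_force: [-0.0, -0.5, -0.6]
width: 0.0367
```

Call:
carry_out(
  deltas=[
    {"wx":0,"wy":0,"wz":0,"tx":0,"ty":0,"tz":-0.0006,"fingers":0.2},
    {"wx":0,"wy":0,"wz":0,"tx":0,"ty":0,"tz":-0.001,"fingers":0.2},
    {"wx":0,"wy":0,"wz":0,"tx":0,"ty":0,"tz":-0.001,"fingers":0.2},
  ],
)

```text
clock: 19.18
eef_pos: [0.5239, 0.2943, 0.1924]
ee_rot: [[0.002, -0.023, 1.0], [0.002, 1.0, 0.023], [-1.0, 0.002, 0.002]]
contact_force: [-1.9, -1.4, 6.0]
width: 0.0366
```

Call:
carry_out(
  deltas=[
    {"wx":0,"wy":0,"wz":0,"tx":0,"ty":0,"tz":0.0003,"fingers":0.46},
    {"wx":0,"wy":0,"wz":0,"tx":0,"ty":0,"tz":0.0003,"fingers":0.5},
    {"wx":0,"wy":0,"wz":0,"tx":0,"ty":0,"tz":0.0003,"fingers":0.5},
    {"wx":0,"wy":0,"wz":0,"tx":0,"ty":0,"tz":0.01,"fingers":0.5},
    {"wx":0,"wy":0,"wz":0,"tx":0,"ty":0,"tz":0.035,"fingers":0.5},
    {"wx":0,"wy":0,"wz":0,"tx":0,"ty":0,"tz":0.08,"fingers":0.5},
    {"wx":0,"wy":0,"wz":0,"tx":0,"ty":0,"tz":0.13,"fingers":0.6},
    {"wx":0,"wy":0,"wz":0,"tx":0,"ty":0,"tz":0.17,"fingers":0.7},
    {"wx":0,"wy":0,"wz":0,"tx":0,"ty":0,"tz":0.17,"fingers":0.9},
    {"wx":0,"wy":0,"wz":0,"tx":0,"ty":0,"tz":0.17,"fingers":0.9},
  ],
)

```text
clock: 20.42
eef_pos: [0.5236, 0.2939, 0.3621]
ee_rot: [[0.001, -0.023, 1.0], [0.002, 1.0, 0.023], [-1.0, 0.001, 0.001]]
contact_force: [-0.0, -0.8, -0.7]
width: 0.0803
```

```bash
python3 - <<'E'
from meas import *
o=get_obs(); print(o['eef_pos'],o['width'],o['joint_pos'].round(2))
c=shot('wrist','wrist8'); H=hsv(c); P=cloud(c)
m=cv2.inRange(H,(110,100,40),(130,255,255))
for ct in cv2.findContours(m,0,2)[0]:
    if cv2.contourArea(ct)>150:
        (u,v),r=cv2.minEnclosingCircle(ct); print((u,v,r),ray(c,u,v,.021).round(4)); q=P[m>0]; print(np.percentile(q[:,2],[5,50,95]))
m=cv2.inRange(H,(0,0,190),(180,30,255))
for ct in cv2.findContours(m,0,2)[0]:
    if cv2.contourArea(ct)>1500:
        q=np.array([ray(c,*p,.008) for p in ct.reshape(-1,2)])[:,:2]; print(cv2.minEnclosingCircle((q*1000).astype(np.float32)))
shot('scene','scene8')
E
```

```text
[0.5235831  0.29386232 0.36206349] 0.08027636589898421 [-0.24  0.63 -0.52  1.62  0.35  0.99  0.73]
(281.0, 204.5, 14.009025573730469) [0.5307 0.2947 0.021 ]
[0.01998518 0.02137847 0.02237616]
((526.8361206054688, 292.5027770996094), 52.177711486816406)
((482.3560791015625, 70.46385192871094), 74.8478012084961)
((380.641357421875, 538.391845703125), 69.85328674316406)
```

View pics/wrist8.png

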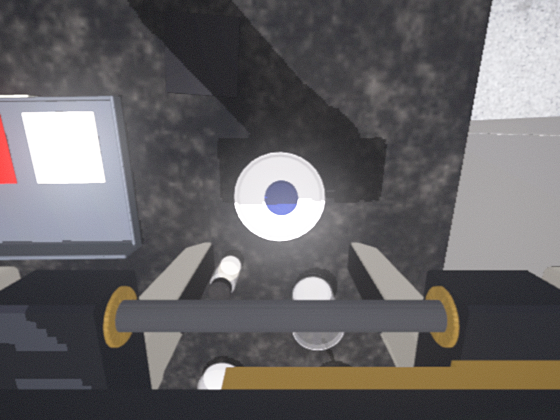

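View pics/scene8.png

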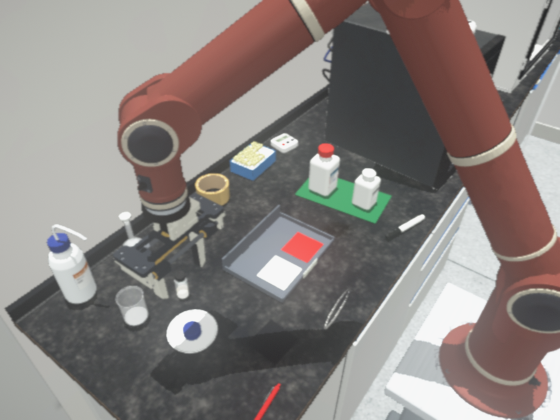

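The cap lies flat in the dish with its centre on the dish's (wrist (281,197) against (280,197)). Beaker and vial are still standing, and both bottles are on the mat. I'll turn back and go to the white bottle.

Call:
carry_out(
  deltas=[
    {"wx":0,"wy":0,"wz":-0.1,"tx":0,"ty":-0.02,"tz":0.01,"fingers":0.9},
    {"wx":0,"wy":0,"wz":-0.26,"tx":-0.005,"ty":-0.06,"tz":0.02,"fingers":0.9},
    {"wx":0,"wy":0,"wz":-0.42,"tx":-0.01,"ty":-0.1,"tz":0.03,"fingers":0.9},
    {"wx":0,"wy":0,"wz":-0.58,"tx":-0.015,"ty":-0.14,"tz":0.03,"fingers":0.9},
    {"wx":0,"wy":0,"wz":-0.74,"tx":-0.02,"ty":-0.18,"tz":0.03,"fingers":0.9},
    {"wx":0,"wy":0,"wz":-0.9,"tx":-0.025,"ty":-0.22,"tz":0.03,"fingers":0.9},
    {"wx":0,"wy":0,"wz":-1.06,"tx":-0.03,"ty":-0.26,"tz":0.03,"fingers":0.9},
    {"wx":0,"wy":0,"wz":-1.22,"tx":-0.035,"ty":-0.3,"tz":0.03,"fingers":0.9},
    {"wx":0,"wy":0,"wz":-1.38,"tx":-0.04,"ty":-0.33,"tz":0.03,"fingers":0.9},
    {"wx":0,"wy":0,"wz":-1.5,"tx":-0.045,"ty":-0.36,"tz":0.03,"fingers":0.9},
    {"wx":0,"wy":0,"wz":-1.56,"tx":-0.05,"ty":-0.38,"tz":0.03,"fingers":0.9},
    {"wx":0,"wy":0,"wz":-1.56,"tx":-0.05,"ty":-0.38,"tz":0.03,"fingers":0.9},
  ],
)

```text
clock: 22.02
eef_pos: [0.4732, -0.0873, 0.3903]
ee_rot: [[-0.001, 1.0, 0.032], [0.001, 0.032, -1.0], [-1.0, -0.001, -0.001]]
contact_force: [0.2, 0.2, -0.1]
width: 0.0837
```

```bash
python3 - <<'E'
from meas import *
c=shot('scene','scene9'); P=cloud(c); H=hsv(c)
for nm,lo,hi,b in [('redcap',.132,.148,(.5,.63,-.35,-.2)),('redbody',.098,.112,(.5,.63,-.35,-.2)),('whitecap',.098,.112,(.4,.5,-.35,-.2)),('whitebody',.08,.094,(.4,.5,-.35,-.2))]:
    q=P[topz(c,P,lo,hi,b)]; print(nm,len(q),rect(q) if len(q)>5 else '')
E
```

```text
redcap 66 (array([ 563.8, -272.2]), array([41.4, 37.2]), 60.9)
redbody 204 (array([ 564.4, -262.4]), array([63.9, 45.6]), 14.3)
whitecap 109 (array([ 437.9, -285.3]), array([35.4, 34.6]), 66.9)
whitebody 155 (array([ 438.8, -282.6]), array([49.1, 50.1]), 85.7)
```

View pics/scene9.png

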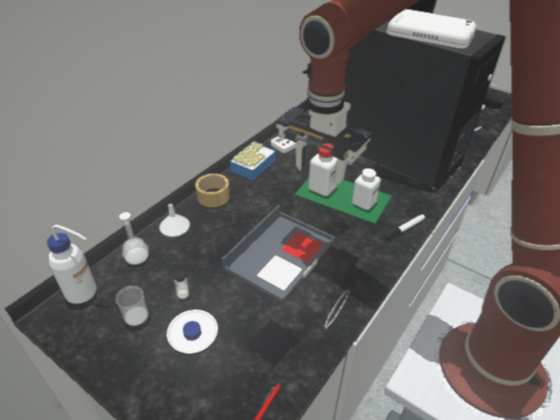

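Both bottles stand where I released them; the scene camera shows the same ~3 mm y offset for each, so I take it as calibration error. Going down on the white one.

Call:
carry_out(
  deltas=[
    {"wx":0,"wy":0,"wz":0,"tx":-0.005,"ty":-0.03,"tz":0,"fingers":0.9},
    {"wx":0,"wy":0,"wz":0,"tx":-0.015,"ty":-0.08,"tz":0,"fingers":0.9},
    {"wx":0,"wy":0,"wz":0,"tx":-0.025,"ty":-0.13,"tz":0,"fingers":0.9},
    {"wx":0,"wy":0,"wz":0,"tx":-0.032,"ty":-0.175,"tz":0,"fingers":0.9},
    {"wx":0,"wy":0,"wz":0,"tx":-0.0345,"ty":-0.2,"tz":0,"fingers":0.9},
    {"wx":0,"wy":0,"wz":0,"tx":-0.0345,"ty":-0.2015,"tz":-0.01,"fingers":0.9},
    {"wx":0,"wy":0,"wz":0,"tx":-0.0345,"ty":-0.2015,"tz":-0.04,"fingers":0.9},
    {"wx":0,"wy":0,"wz":0,"tx":-0.0345,"ty":-0.2015,"tz":-0.08,"fingers":0.9},
    {"wx":0,"wy":0,"wz":0,"tx":-0.0345,"ty":-0.2015,"tz":-0.12,"fingers":0.9},
    {"wx":0,"wy":0,"wz":0,"tx":-0.0345,"ty":-0.2015,"tz":-0.142,"fingers":0.9},
    {"wx":0,"wy":0,"wz":0,"tx":-0.0345,"ty":-0.2015,"tz":-0.1485,"fingers":0.9},
    {"wx":0,"wy":0,"wz":0,"tx":-0.0345,"ty":-0.2015,"tz":-0.1485,"fingers":0.9},
  ],
)

```text
clock: 23.58
eef_pos: [0.4397, -0.286, 0.2419]
ee_rot: [[-0.0, 0.999, 0.037], [0.003, 0.037, -0.999], [-1.0, -0.0, -0.003]]
contact_force: [-0.2, -0.3, -0.9]
width: 0.0841
```

Call:
carry_out(
  deltas=[
    {"wx":0,"wy":0,"wz":-0.003,"tx":-0.001,"ty":-0.0028,"tz":0,"fingers":0.9},
    {"wx":0,"wy":0,"wz":-0.003,"tx":-0.001,"ty":-0.0028,"tz":0,"fingers":0.9},
    {"wx":0,"wy":0,"wz":-0.003,"tx":-0.001,"ty":-0.0028,"tz":0,"fingers":0.65},
    {"wx":0,"wy":0,"wz":-0.003,"tx":-0.001,"ty":-0.0028,"tz":0,"fingers":0.6},
    {"wx":0,"wy":0,"wz":-0.003,"tx":-0.001,"ty":-0.0028,"tz":0,"fingers":0.3},
    {"wx":0,"wy":0,"wz":-0.003,"tx":-0.001,"ty":-0.0028,"tz":0,"fingers":0.3},
    {"wx":0,"wy":0,"wz":-0.003,"tx":-0.001,"ty":-0.0028,"tz":0,"fingers":0.3},
  ],
)

```text
clock: 24.45
eef_pos: [0.439, -0.2888, 0.242]
ee_rot: [[0.001, 0.999, 0.034], [0.003, 0.034, -0.999], [-1.0, 0.001, -0.003]]
contact_force: [0.6, 0.4, 0.2]
width: 0.0528
```

Call:
carry_out(
  deltas=[
    {"wx":0,"wy":0,"wz":0,"tx":0,"ty":0,"tz":0.015,"fingers":0.3},
    {"wx":0,"wy":0,"wz":0,"tx":0,"ty":0,"tz":0.045,"fingers":0.3},
    {"wx":0,"wy":0,"wz":0,"tx":0,"ty":0.02,"tz":0.06,"fingers":0.3},
    {"wx":0,"wy":0,"wz":0,"tx":0.003,"ty":0.065,"tz":0.06,"fingers":0.3},
    {"wx":0,"wy":0,"wz":0,"tx":0.01,"ty":0.12,"tz":0.06,"fingers":0.3},
    {"wx":0,"wy":0,"wz":0,"tx":0.018,"ty":0.175,"tz":0.06,"fingers":0.3},
    {"wx":0,"wy":0,"wz":0,"tx":0.026,"ty":0.23,"tz":0.06,"fingers":0.3},
    {"wx":0,"wy":0,"wz":0,"tx":0.033,"ty":0.285,"tz":0.06,"fingers":0.3},
    {"wx":0,"wy":0,"wz":0,"tx":0.037,"ty":0.325,"tz":0.06,"fingers":0.3},
    {"wx":0,"wy":0,"wz":0,"tx":0.037,"ty":0.344,"tz":0.06,"fingers":0.3},
    {"wx":0,"wy":0,"wz":0,"tx":0.037,"ty":0.344,"tz":0.06,"fingers":0.3},
    {"wx":0,"wy":0,"wz":0,"tx":0.037,"ty":0.344,"tz":0.04,"fingers":0.3},
  ],
)

```text
clock: 25.95
eef_pos: [0.4759, 0.0548, 0.283]
ee_rot: [[0.003, 0.999, 0.034], [0.003, 0.034, -0.999], [-1.0, 0.004, -0.002]]
contact_force: [0.2, -0.7, -1.3]
width: 0.053
```

Call:
carry_out(
  deltas=[
    {"wx":0,"wy":0,"wz":0,"tx":0,"ty":0.0007,"tz":-0.015,"fingers":0.3},
    {"wx":0,"wy":0,"wz":0,"tx":0,"ty":0.0007,"tz":-0.029,"fingers":0.3},
    {"wx":0,"wy":0,"wz":0,"tx":0,"ty":0.0007,"tz":-0.035,"fingers":0.3},
    {"wx":0,"wy":0,"wz":0,"tx":0,"ty":0.0007,"tz":-0.037,"fingers":0.3},
    {"wx":0,"wy":0,"wz":0,"tx":0,"ty":0.0007,"tz":-0.038,"fingers":0.3},
    {"wx":0,"wy":0,"wz":0,"tx":0,"ty":0.0007,"tz":-0.0385,"fingers":0.3},
    {"wx":0,"wy":0,"wz":0,"tx":0,"ty":0.0007,"tz":-0.0385,"fingers":0.3},
  ],
)

```text
clock: 26.82
eef_pos: [0.4761, 0.0555, 0.245]
ee_rot: [[0.004, 0.999, 0.034], [0.003, 0.034, -0.999], [-1.0, 0.004, -0.002]]
contact_force: [-1.6, -0.6, 1.9]
width: 0.053
```

Contact on the plate. Releasing, then rising to a viewing pose on the way to the red bottle.

Call:
carry_out(
  deltas=[
    {"wx":0,"wy":0,"wz":0,"tx":0,"ty":0,"tz":0,"fingers":0.7},
    {"wx":0,"wy":0,"wz":0,"tx":0,"ty":0,"tz":0,"fingers":0.95},
    {"wx":0,"wy":0,"wz":0,"tx":0,"ty":0,"tz":0,"fingers":1},
    {"wx":0,"wy":0,"wz":0,"tx":0,"ty":0,"tz":0.02,"fingers":1},
    {"wx":0,"wy":0,"wz":0,"tx":0,"ty":0,"tz":0.06,"fingers":1},
    {"wx":0,"wy":0,"wz":0,"tx":0,"ty":0,"tz":0.11,"fingers":1},
    {"wx":0,"wy":0,"wz":0,"tx":0.01,"ty":-0.03,"tz":0.15,"fingers":1},
    {"wx":0,"wy":0,"wz":0,"tx":0.02,"ty":-0.07,"tz":0.18,"fingers":1},
    {"wx":0,"wy":0,"wz":0,"tx":0.03,"ty":-0.11,"tz":0.18,"fingers":1},
    {"wx":0,"wy":0,"wz":0,"tx":0.03,"ty":-0.11,"tz":0.18,"fingers":1},
    {"wx":0,"wy":0,"wz":0,"tx":0.03,"ty":-0.11,"tz":0.18,"fingers":1},
  ],
)

```text
clock: 28.2
eef_pos: [0.5058, -0.0539, 0.4246]
ee_rot: [[0.003, 0.999, 0.034], [0.004, 0.034, -0.999], [-1.0, 0.003, -0.003]]
contact_force: [0.0, -0.3, -0.6]
width: 0.0928
```

```bash
python3 - <<'E'
from meas import *
o=get_obs(); print(o['eef_pos'])
c=shot('wrist','wrist10'); P=cloud(c); H=hsv(c)
for nm,lo,hi,b in [('whitecap',.103,.115,(.4,.55,.03,.15)),('whitebody',.083,.096,(.4,.55,.03,.15))]:
    q=P[topz(c,P,lo,hi,b)]; print(nm,len(q), rect(q) if len(q)>5 else '')
m=cv2.inRange(H,(0,150,120),(6,255,255))|cv2.inRange(H,(174,150,120),(180,255,255))
ct=max(cv2.findContours(m,0,2)[0],key=cv2.contourArea).reshape(-1,2)
print('red plate',rect(np.array([ray(c,*p,.006) for p in ct])))
E
```

```text
[ 0.50579965 -0.05385848  0.42457548]
whitecap 1200 (array([477.5,  55.5]), array([33.8, 34.4]), 47.5)
whitebody 1620 (array([477.4,  55.9]), array([52. , 52.5]), 89.7)
red plate (array([479.2, -44.6]), array([74.8, 74.1]), 1.9)
```

View pics/wrist10.png

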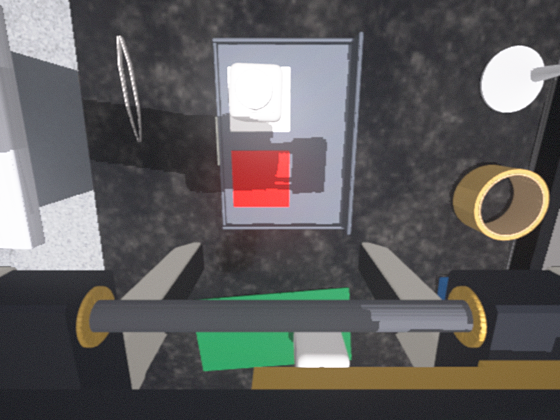

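The white bottle is back on its plate (wrist (256,95)), within about 1.5 mm of its start position. Now the red one.

Call:
carry_out(
  deltas=[
    {"wx":0,"wy":0,"wz":0,"tx":0.01,"ty":-0.04,"tz":0,"fingers":1},
    {"wx":0,"wy":0,"wz":0,"tx":0.025,"ty":-0.09,"tz":0,"fingers":1},
    {"wx":0,"wy":0,"wz":0,"tx":0.04,"ty":-0.14,"tz":-0.01,"fingers":1},
    {"wx":0,"wy":0,"wz":0,"tx":0.055,"ty":-0.19,"tz":-0.02,"fingers":1},
    {"wx":0,"wy":0,"wz":0,"tx":0.0605,"ty":-0.22,"tz":-0.03,"fingers":1},
    {"wx":0,"wy":0,"wz":0,"tx":0.0605,"ty":-0.222,"tz":-0.045,"fingers":1},
    {"wx":0,"wy":0,"wz":0,"tx":0.0605,"ty":-0.222,"tz":-0.06,"fingers":1},
    {"wx":0,"wy":0,"wz":0,"tx":0.0605,"ty":-0.222,"tz":-0.09,"fingers":1},
    {"wx":0,"wy":0,"wz":0,"tx":0.0605,"ty":-0.222,"tz":-0.125,"fingers":1},
    {"wx":0,"wy":0,"wz":0,"tx":0.0605,"ty":-0.222,"tz":-0.155,"fingers":1},
    {"wx":0,"wy":0,"wz":0,"tx":0.0605,"ty":-0.222,"tz":-0.166,"fingers":1},
    {"wx":0,"wy":0,"wz":0,"tx":0.0605,"ty":-0.222,"tz":-0.166,"fingers":1},
  ],
)

```text
clock: 29.75
eef_pos: [0.5666, -0.2737, 0.2582]
ee_rot: [[0.002, 0.999, 0.038], [0.005, 0.038, -0.999], [-1.0, 0.002, -0.005]]
contact_force: [-0.5, -0.1, -0.4]
width: 0.0934
```

Call:
carry_out(
  deltas=[
    {"wx":-0.005,"wy":0,"wz":-0.006,"tx":-0.0003,"ty":-0.0012,"tz":0,"fingers":1},
    {"wx":-0.005,"wy":0,"wz":-0.006,"tx":-0.0003,"ty":-0.0012,"tz":0,"fingers":0.8},
    {"wx":-0.005,"wy":0,"wz":-0.006,"tx":-0.0003,"ty":-0.0012,"tz":0,"fingers":0.72},
    {"wx":-0.005,"wy":0,"wz":-0.006,"tx":-0.0003,"ty":-0.0012,"tz":0,"fingers":0.4},
    {"wx":-0.005,"wy":0,"wz":-0.006,"tx":-0.0003,"ty":-0.0012,"tz":0,"fingers":0.3},
    {"wx":-0.005,"wy":0,"wz":-0.006,"tx":-0.0003,"ty":-0.0012,"tz":0,"fingers":0.3},
    {"wx":-0.005,"wy":0,"wz":-0.006,"tx":-0.0003,"ty":-0.0012,"tz":0,"fingers":0.3},
  ],
)

```text
clock: 30.62
eef_pos: [0.5662, -0.275, 0.2585]
ee_rot: [[0.002, 1.0, 0.031], [-0.0, 0.031, -1.0], [-1.0, 0.002, 0.0]]
contact_force: [0.1, -0.4, 2.3]
width: 0.063
```

Call:
carry_out(
  deltas=[
    {"wx":0,"wy":0,"wz":0,"tx":0,"ty":0,"tz":0.015,"fingers":0.3},
    {"wx":0,"wy":0,"wz":0,"tx":0,"ty":0,"tz":0.04,"fingers":0.3},
    {"wx":0,"wy":0,"wz":0,"tx":-0.005,"ty":0.015,"tz":0.055,"fingers":0.3},
    {"wx":0,"wy":0,"wz":0,"tx":-0.02,"ty":0.05,"tz":0.055,"fingers":0.3},
    {"wx":0,"wy":0,"wz":0,"tx":-0.038,"ty":0.095,"tz":0.055,"fingers":0.3},
    {"wx":0,"wy":0,"wz":0,"tx":-0.055,"ty":0.14,"tz":0.055,"fingers":0.3},
    {"wx":0,"wy":0,"wz":0,"tx":-0.07,"ty":0.185,"tz":0.055,"fingers":0.3},
    {"wx":0,"wy":0,"wz":0,"tx":-0.082,"ty":0.215,"tz":0.055,"fingers":0.3},
    {"wx":0,"wy":0,"wz":0,"tx":-0.0867,"ty":0.23,"tz":0.055,"fingers":0.3},
    {"wx":0,"wy":0,"wz":0,"tx":-0.0867,"ty":0.2304,"tz":0.05,"fingers":0.3},
    {"wx":0,"wy":0,"wz":0,"tx":-0.0867,"ty":0.2304,"tz":0.035,"fingers":0.3},
    {"wx":0,"wy":0,"wz":0,"tx":-0.0867,"ty":0.2304,"tz":0.02,"fingers":0.3},
  ],
)

```text
clock: 32.12
eef_pos: [0.4801, -0.0465, 0.278]
ee_rot: [[0.004, 1.0, 0.029], [-0.002, 0.029, -1.0], [-1.0, 0.004, 0.002]]
contact_force: [-0.1, -0.4, -3.9]
width: 0.0628
```

Call:
carry_out(
  deltas=[
    {"wx":0.002,"wy":0,"wz":0.004,"tx":-0.0006,"ty":0.0019,"tz":-0.007,"fingers":0.3},
    {"wx":0.002,"wy":0,"wz":0.004,"tx":-0.0006,"ty":0.0019,"tz":-0.012,"fingers":0.3},
    {"wx":0.002,"wy":0,"wz":0.004,"tx":-0.0006,"ty":0.0019,"tz":-0.015,"fingers":0.3},
    {"wx":0.002,"wy":0,"wz":0.004,"tx":-0.0006,"ty":0.0019,"tz":-0.0165,"fingers":0.3},
    {"wx":0.002,"wy":0,"wz":0.004,"tx":-0.0006,"ty":0.0019,"tz":-0.017,"fingers":0.3},
    {"wx":0.002,"wy":0,"wz":0.004,"tx":-0.0006,"ty":0.0019,"tz":-0.017,"fingers":0.3},
  ],
)

```text
clock: 32.88
eef_pos: [0.4797, -0.0447, 0.2614]
ee_rot: [[0.005, 0.999, 0.033], [0.0, 0.033, -0.999], [-1.0, 0.005, 0.0]]
contact_force: [0.7, 0.4, -0.5]
width: 0.063
```

Call:
carry_out(
  deltas=[
    {"wx":0,"wy":0,"wz":0,"tx":-0.0002,"ty":0,"tz":-0.0005,"fingers":0.3},
    {"wx":0,"wy":0,"wz":0,"tx":-0.0002,"ty":0,"tz":-0.0005,"fingers":0.3},
    {"wx":0,"wy":0,"wz":0,"tx":-0.0002,"ty":0,"tz":-0.0003,"fingers":0.8},
    {"wx":0,"wy":0,"wz":0,"tx":-0.0002,"ty":0,"tz":0,"fingers":1},
    {"wx":0,"wy":0,"wz":0,"tx":-0.0002,"ty":0,"tz":0,"fingers":1},
    {"wx":0,"wy":0,"wz":0,"tx":0,"ty":0,"tz":0.02,"fingers":1},
    {"wx":0,"wy":0,"wz":0,"tx":0,"ty":0,"tz":0.06,"fingers":1},
    {"wx":0,"wy":0,"wz":0,"tx":0,"ty":0,"tz":0.11,"fingers":1},
    {"wx":0,"wy":0,"wz":0,"tx":0.01,"ty":-0.01,"tz":0.15,"fingers":1},
    {"wx":0,"wy":0,"wz":0,"tx":0.02,"ty":-0.02,"tz":0.18,"fingers":1},
    {"wx":0,"wy":0,"wz":0,"tx":0.02,"ty":-0.02,"tz":0.18,"fingers":1},
    {"wx":0,"wy":0,"wz":0,"tx":0.02,"ty":-0.02,"tz":0.18,"fingers":1},
  ],
)

```text
clock: 34.38
eef_pos: [0.499, -0.0643, 0.4402]
ee_rot: [[0.002, 0.999, 0.033], [0.001, 0.033, -0.999], [-1.0, 0.002, -0.001]]
contact_force: [0.5, 0.5, -0.1]
width: 0.0929
```

```bash
python3 - <<'E'
from meas import *
o=get_obs(); print(o['eef_pos'],o['clock'])
c=shot('wrist','wrist11'); P=cloud(c); H=hsv(c)
for nm,lo,hi,b in [('redcap',.137,.15,(.4,.55,-.15,.15)),('redbody',.100,.1115,(.4,.55,-.15,.03)),('whitecap',.103,.115,(.4,.55,.03,.15)),('whitebody',.083,.096,(.4,.55,.03,.15)),('wall',.034,.048,(.55,.63,-.2,.2))]:
    q=P[topz(c,P,lo,hi,b)]; print(nm,len(q), rect(q) if len(q)>5 else '')
c=shot('scene','scene11'); H=hsv(c)
m=cv2.inRange(H,(110,80,30),(130,255,255)); m[:300]=0
ct=max(cv2.findContours(m,0,2)[0],key=cv2.contourArea); (u,v),r=cv2.minEnclosingCircle(ct); print('cap px',u,v,r,ray(c,u,v,.012).round(3))
E
```

```text
[ 0.4990062  -0.06427854  0.44015038] 34.375
redcap 1453 (array([480.2, -44.4]), array([39.8, 40.3]), 0.1)
redbody 1749 (array([480.1, -44.7]), array([63.2, 63. ]), 1.6)
whitecap 1121 (array([477.1,  55.4]), array([33.7, 34.7]), 1.8)
whitebody 1499 (array([477.5,  56. ]), array([52. , 52.7]), 89.7)
wall 965 (array([591.8,   9.4]), array([  5.8, 232.7]), 2.0)
cap px 191.19564819335938 328.8043518066406 8.329626083374023 [0.525 0.295 0.012]
```

View pics/wrist11.png

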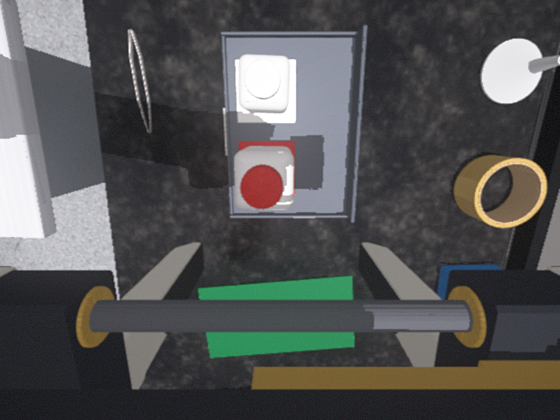

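View pics/scene11.png

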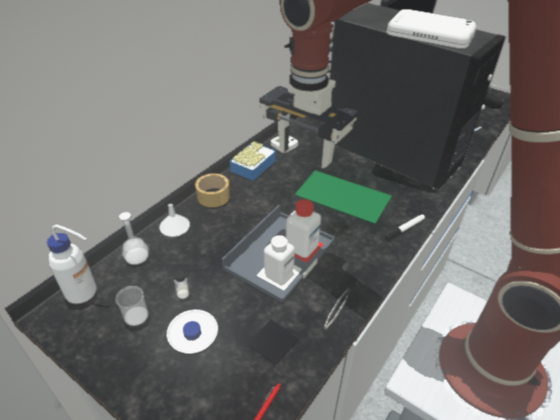

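Final views show both bottles upright on their own plates, 1–1.5 mm from the start poses. The cap is at (0.525, 0.295) against the dish centre (0.524, 0.294). The beaker (132,305) and vial (181,287) have not moved, and the gripper is clear of everything.

```bash
python3 -c "
from rig import *
print(finish_job())"
```

```text
the job is handed in; nothing more can be done
None
```

The job is done and handed in at about 34 s of the 120 s allowed. I moved the red bottle and then the white one onto the green mat. With both standing there I laid the blue cap in the dish, then put the white bottle and the red bottle back on their own plates.

**Last checks:**
- **Bottles:** both stand upright. The red one is about 1 mm from its plate's measured centre. The white one is within about 1.5 mm of where it started; its plate was not measured bare.
- **Cap:** it lies flat, with its top about 21 mm above the worktop. In the scene view it is about 1 mm from the dish's centre.
- **Bystanders:** the beaker and vial are still standing in the same place. This was checked by eye in the pictures, not measured.
- **Forces:** the contact-force readings at the end of each move stayed below 10 N.

**Failed or disagreeing:**
- My first move call was refused because fields were missing; nothing moved.
- The scene camera put the bottles on the mat about 3 mm off in y from where the arm released them. I took that as calibration error, and both grasps then went cleanly.
- One wrist-view fit put the cap 4–7 mm off the dish centre in x. I think glare on the cap's top hid part of its outline; that picture by eye and the scene view both show it centred.

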